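# Close the paste jar and return it to the shelf row

### The job

The paste jar standing in the bench caddy has been left with its screw lid loose: while the jar stays in the caddy, screw the lid down (clockwise) until it is fully home against its stop. Then lift the jar out, keep it upright, and set it down gently in the gap between the two jars on the low shelf, so that the three stand in one neat, square, evenly spaced row. Leave the other jars, the brush and the scraper where they are.

Things in the scene. Friction and masses are not known exactly. Their poses are not given: they have to be found in the camera images.
- jar: Loose paste jar in the caddy: white square plastic jar, body 70 x 70 mm, 80 mm high, round neck, black ribbed screw lid; 114 mm high with the lid tight; 0.29 to 0.5 kg. Origin: centre of the underside; z up, x and y square to its flat sides (four equal sides). The lid is captive: it cannot come off and, tight, can carry the jar.
- lid_top (a point): Centre of the lid's top face. Lid 60 mm across, 22 mm high, gripped by its side; shoulder of the jar 12 mm below the lid. Right-hand thread, 8 mm per turn, starts 2.2 to 4.2 rad undone; friction 0.12 N m, then a hard stop when home (this point then 114 mm above the jar's origin). Stays where left. The pose's rotation follows the jar, not the turning lid.
- caddy: Wooden caddy screwed to the bench: base 150 x 150 x 8 mm, square pocket 74 x 74 mm inside, walls 6 mm thick, wall tops 34 mm above the bench; to its +y a trough with a small brush, under 25 mm high. Origin: on the bench under the pocket's centre, axes square to the walls. The jar stands on the floor 8 mm up; the walls stop it turning (3 degrees of play).
- shelf: Low plywood bench shelf, fixed: board 120 (x) x 300 mm (y), top 50 mm above the bench, a lip 10 mm thick and 20 mm high on its far (+x) edge. Origin: on the bench under the board's centre; y runs along the row, x across it to the lip.
- gap (a point): Middle of the empty place in the row, on the board's top (50 mm above the bench), 5 mm from the board's centre line towards the front; axes as the shelf. The jar's origin belongs here; the neighbours stand 84 mm to either side, which leaves about 14 mm on each side of the jar.
- jar_left: Neighbour jar in the row, at the shelf's +y side of the gap: loose, same shape and size as the paste jar, lid tight. Origin: centre of its underside.
- jar_right: Neighbour jar in the row, at the shelf's -y side of the gap: loose, same shape and size as the paste jar, lid tight. Origin: centre of its underside.
- brush: Flat bristle brush lying loose on the bench beyond the work, 210 mm long, 52 mm wide, 16 mm thick. Origin: on the bench under its middle; x along it to the bristles.
- scraper: Scraper with a wooden handle and steel blade, loose on the bench beyond the work, 200 mm long, 66 mm wide, 20 mm thick. Origin: on the bench under its middle; x along it to the blade.
There are look-alikes about, which are no part of the job. Several things look just like the caddy: the one meant starts nearest to the robot's base.

How it is judged (in metres and radians):
On the way:
1. the lid is screwed home while the jar stands in the caddy (z of lid_top in the frame of jar below 0.1144 m and horizontal distance between jar and caddy below 0.012 m and z of jar in the frame of caddy below 0.016 m), for 0.2 s.
At the end, for the whole second after the job is handed in: The jar stands at rest on the board within 10 mm of the gap's middle along and across the row, upright (0.06 rad), square to the shelf (0.14 rad, any side to the front), its lid home (under 0.4 mm, about 18 degrees, from the stop); both neighbours are within 13 mm of their places (z of lid_top in the frame of jar below 0.1144 m and x of jar in the frame of gap between -0.01 and 0.01 m and y of jar in the frame of gap between -0.01 and 0.01 m and z of jar in the frame of gap between -0.004 and 0.004 m and angle between jar's own z axis and vertical below 0.06 rad and (angle between the x axis of jar and the x axis of shelf, either way round below 0.14 rad or angle between the y axis of jar and the x axis of shelf, either way round below 0.14 rad) and linear speed of jar below 0.02 m/s and x of jar_left in the frame of gap between -0.013 and 0.013 m and y of jar_left in the frame of gap between 0.071 and 0.097 m and x of jar_right in the frame of gap between -0.013 and 0.013 m and y of jar_right in the frame of gap between -0.097 and -0.071 m); the robot touches nothing.
It fails at once if a neighbour jar is moved by more than 12 mm (distance of any of jar_left, jar_right from where it was at the start of the episode above 0.012 m).
It fails at once if the brush or the scraper is moved by more than 20 mm (distance of any of brush, scraper from where it was at the start of the episode above 0.02 m).
It fails at once if the paste jar is tilted by more than 0.35 rad (angle between jar's own z axis and vertical above 0.35 rad).
It fails at once if the paste jar is banged down on the shelf or pressed on it with more than 60 N (contact force between jar and shelf above 60 N).
It also fails if it takes over 64 s, if anything falls off the work surface, if the arm or the gripper's body presses on something with over 40 N, if the wrist force passes 120 N, or if a joint passes its speed limit or range.

### The arm

A 7-joint arm with a two-finger parallel gripper is mounted at the origin on the work surface. World frame = base frame: x ahead of the robot, y to its left, z up, the work surface at z = 0. Lengths are in m, angles in degrees, forces in N, time in s.
With the tool pointing down it reaches from about 0.4 to 0.875 m from the base axis. Payload 6.5 kg.
Tool frame: the origin (TCP) lies at the very end of the fingers, on their centre line; the grasp point (between the pads) lies 19 mm behind it (grasp_offset is the distance from the TCP to the grasp point, in m); z points along the fingers, y is the line along which they close (so a half turn about z gives the same grasp; the last joint's range is limited). The gripper opens to 85 mm and grips with 20 to 120 N. Pads are 22 mm wide; open, the fingers measure 114 mm over their backs; the gripper's body (76 mm by 85 mm) begins 54 mm behind the grasp point. The pads swing forward as they close: fully open they stand 13 mm farther back than shut.
Start: joints at [61.811, 30.733, -0.252, 88.115, 0.149, 61.152, -4.079], TCP at [0.268, -0.592, 0.231] pointing down, gripper open.
Joint ranges: [-154.64, 154.64], [-21.42, 123.67], [-72.66, 72.17], [13.99, 137.28], [-74.86, 254.86], [10.95, 109.41], [-158.01, 158.01]. Speed limits (degrees/s): [136.94, 136.94, 180, 180, 180, 180, 180].

### API

Orientations are given as a 3x3 rotation matrix whose columns are the frame's x, y, z axes.
In Python, from rig import get_obs, snapshot, camera_params, sign_off, grasp_offset gives the robot as it stands.
- The arm moves only by the tool servo_tool, never from a script. Its argument "increments" is a list of rows, each an object with "dp": the shift along the tool's x, y, z as a fraction of full scale, a list of three; "angular": the turn, a rotation vector about the tool's x, y, z as a fraction of full scale, a list of three; "grip": the opening, from 0 (shut) to 1 (fully open). A call has 1 to 20 rows; each row shifts and turns the commanded pose from where the row before left it, along the tool's axes as they then stand; what a row does not reach is not made up. Full scale, the value 1, is 40 mm for a shift and 0.12 rad for a turn. A row lasts 1/12 s, in which the tool goes at most 41.7 mm and 7.16 degrees, less where a joint would pass 70% of its speed; a pose out of reach is approached as far as the arm can. A call with a number of a shift or a turn outside -1 to 1 is refused whole. A call with a gripper value outside its range is refused whole. The fingers move at their own pace and stop on an object; the grip force is fixed at half the most. Time passes only in rows, so rows that do not move let the fingers close. It gives the time, the measured TCP pose, the force, the opening and the grip force at its end, in the units of the state.
- get_obs(): the state, without advancing time (a new reading comes with each control period).
- snapshot(name): name is "scene" or "side" or "wrist"; returns the picture (420x560x3 uint8, blue, green, red); there is no depth.
- camera_params(name): a dict with "vertical_fov" (degrees; the focal length in pixels is half the picture's height over the tangent of half this angle, whatever the lens; pixels are square), "cx", "cy" (the principal point, pixels), "rvec" (rotation vector, rad) and "tvec" (3), from world to camera coordinates, as OpenCV has them. Camera axes: x right, y down, z forward; pixel columns grow to the right and rows downward; lengths in m; the calibration is good to about 2 mm. A picture is of the moment at which its call begins: read the wrist's pose just before it. camera_params takes no time and is no camera call; for the wrist camera it gives the pose at the moment of the call.
- sign_off(): hands the job in; it is judged then, once.
The state is a dict: "t": time; "joint_pos": joint angles; "joint_vel": joint speeds; "effort": joint torques, N m; "position": TCP position; "eef_rot": TCP orientation; "ft_force": force on the tool from outside, world axes, zero at the start; "ft_torque": the same for the moment, N m; "grip_width": finger opening in m; "grip_force": force on a finger pad.
Only numpy, scipy, OpenCV 4.12 (cv2) and the standard library are available. Lean on these libraries where they do the work, as an engineer would, in place of code of your own. Each camera call takes 0.05 s, during which the arm holds its last target. There are 200 camera calls.

## Working session

There is one attempt and no reset: what is moved stays moved. The work goes in short steps, Python scripts to look and compute and a tool call to move; the robot and the scene stay as the last step left them, time stands still between calls to the robot, and variables do not carry over. Pictures are saved under pics/ and viewed, at most 10 in all, crops included, and the job is handed in when it is done.

Besides the shell and the picture viewer there is one more tool, called after "Emit:" in YAML: its name, and indented under it one key for each argument. servo_tool: Moves the arm, as the interface text tells. Its arguments: {"type":"object","properties":{"increments":{"type":"array","items":{"type":"object","properties":{"dp":{"type":"array","items":{"type":"number"}},"angular":{"type":"array","items":{"type":"number"}},"grip":{"type":"number"}}}}},"required":["increments"]}

```bash
mkdir -p pics; ls
python3 - <<'E'
from rig import *
import cv2, numpy as np
print(get_obs()); 
for n in("scene","side","wrist"):
    print(n,camera_params(n)); cv2.imwrite(f"pics/{n}0.png",snapshot(n))
print(grasp_offset)
a=[cv2.imread(f"pics/{n}0.png") for n in("scene","side")]
E
```

```text
pics
{'t': 0.0, 'joint_pos': array([61.81165725, 30.77668313, -0.25691403, 88.16986804,  0.14904109,
       61.15097159, -4.07955913]), 'joint_vel': array([-0.05837509,  0.08641779, -0.01883448,  0.04434852,  0.0678166 ,
        0.07716645, -0.00788265]), 'effort': array([ 8.98741348e-08, -5.83422017e+01,  1.04857117e+00, -2.59107757e+01,
        1.22852036e-02,  9.55202297e-03,  6.78563936e-06]), 'position': array([ 0.26822392, -0.59139889,  0.2304275 ]), 'eef_rot': array([[ 9.10671712e-01,  4.13130009e-01, -7.92939106e-04],
       [ 4.13130757e-01, -9.10670483e-01,  1.49957601e-03],
       [-1.02586389e-04, -1.69320899e-03, -9.99998561e-01]]), 'ft_force': array([-0.19010326, -0.72530272, -0.25200504]), 'ft_torque': array([ 0.05172423, -0.04316374,  0.00067704]), 'grip_force': 0.0, 'grip_width': 0.08537989614889793}
scene {'vertical_fov': 56.382564214030246, 'cx': 275.3316657371017, 'cy': 212.92271630296278, 'rvec': array([ 1.91071299,  1.82040476, -0.59797466]), 'tvec': array([-0.01261913, -0.45146094,  1.41312248])}
side {'vertical_fov': 49.073348261224396, 'cx': 273.6844905687577, 'cy': 207.35332491104046, 'rvec': array([ 1.02916272, -2.44463875,  0.98985905]), 'tvec': array([0.44862139, 0.39804565, 0.811355  ])}
wrist {'vertical_fov': 63.77996312916563, 'cx': 275.7827009452752, 'cy': 205.97647655485042, 'rvec': array([-2.40262205,  1.54886487,  0.25672485]), 'tvec': array([-0.64959038, -0.04152007,  0.38151505])}
0.0187
```

View pics/scene0.png

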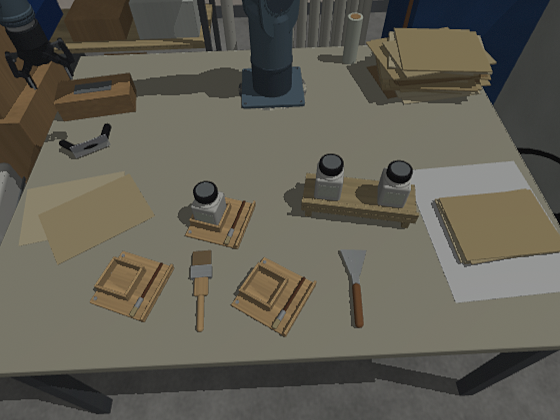

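View pics/side0.png

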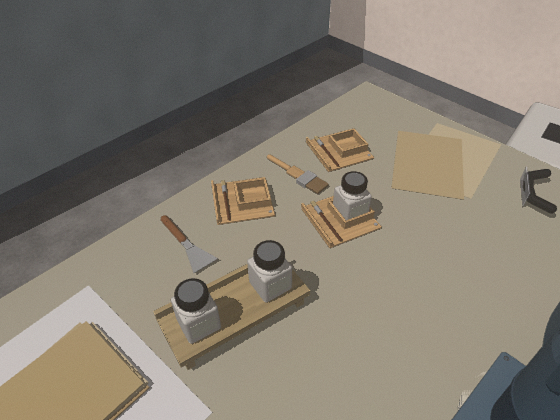

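The scene view shows three caddy look-alikes: (222,215), which holds the jar, (128,283), empty, and (272,290), empty. The first is nearest the base, at the top, and holds the loose jar, so it fits. The neighbours' lids are at (330,165) and (398,172). The side view shows the jar lid at (354,183) and the neighbours' lids at (269,255) and (192,295). I'll confirm with an enlarged crop.

Run:
```python
import cv2, numpy as np
s=cv2.imread("pics/scene0.png");d=cv2.imread("pics/side0.png")
c=lambda im,x,y,w,h,f:cv2.resize(im[y:y+h,x:x+w],None,fx=f,fy=f,interpolation=cv2.INTER_CUBIC)
top=np.hstack([c(s,175,170,100,75,4),c(d,295,165,100,75,4)])
bot=np.hstack([c(s,290,145,133,93,3)[:279,:399],c(d,150,230,160,112,2.5)[:279,:400]])
bot=cv2.copyMakeBorder(bot,0,0,0,800-bot.shape[1],0)
cv2.imwrite("pics/crop1.png",np.vstack([top,bot]))
```

```text
(no output)
```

View pics/crop1.png

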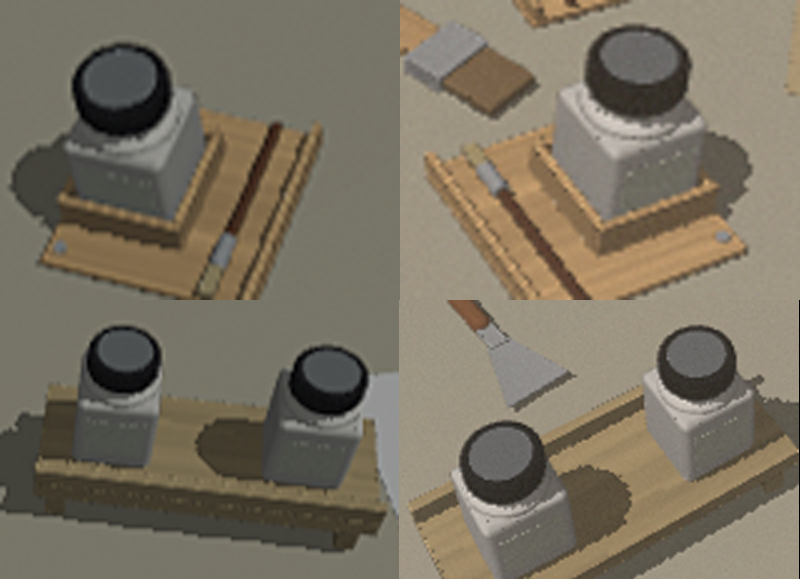

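View pics/wrist0.png

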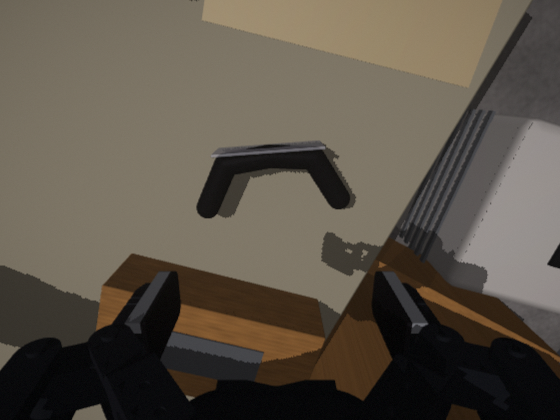

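The crop confirms it. The jar stands in the pocket of the near caddy, with its trough on +y, and the two neighbours are on the shelf with the lip on the far side. Next I'll triangulate the lid discs.

```bash
cat > h.py <<'E'
import cv2, numpy as np
def KRT(p,h=420):
    f=h/2/np.tan(np.radians(p["vertical_fov"]/2))
    K=np.array([[f,0,p["cx"]],[0,f,p["cy"]],[0,0,1.]])
    return K,cv2.Rodrigues(p["rvec"])[0],np.array(p["tvec"],float)
def ray(p,uv):
    K,R,t=KRT(p); d=np.linalg.solve(K,np.array([uv[0],uv[1],1.]))
    return -R.T@t, R.T@d
def plane(p,uv,z):
    c,d=ray(p,uv); return c+d*(z-c[2])/d[2]
def tri(pa,a,pb,b):
    c1,d1=ray(pa,a); c2,d2=ray(pb,b)
    s=np.linalg.lstsq(np.c_[d1,-d2],c2-c1,rcond=None)[0]
    x,y=c1+s[0]*d1,c2+s[1]*d2
    return (x+y)/2,np.linalg.norm(x-y)
def discs(im,thr,amin=100):
    g=cv2.cvtColor(im,cv2.COLOR_BGR2GRAY)
    m=(g<thr).astype(np.uint8)*255
    cs,h=cv2.findContours(m,cv2.RETR_CCOMP,cv2.CHAIN_APPROX_NONE)
    out=[]
    for c,hh in zip(cs,h[0]):
        if hh[3]>=0 and cv2.contourArea(c)>amin:
            out.append((cv2.fitEllipse(c),cv2.contourArea(c)))
    return out
E
python3 - <<'E'
from h import *; from rig import camera_params
for n in("scene","side"):
    im=cv2.imread(f"pics/{n}0.png")
    for thr in(45,60,75,90):
        print(n,thr,[(np.round(e[0],1).tolist(),np.round(e[1],1).tolist(),a) for e,a in discs(im,thr) if a<1500])
    # lid-row brightness profiles
E
```

```text
scene 45 [([204.5, 189.2], [15.7, 19.8], 243.5), ([331.2, 161.5], [15.3, 19.7], 234.5), ([21.3, 26.7], [9.0, 30.6], 154.5)]
scene 60 [([204.5, 189.1], [15.4, 19.6], 235.0), ([400.1, 168.4], [14.8, 20.5], 237.0), ([331.3, 161.3], [14.9, 19.5], 226.5), ([19.7, 27.7], [5.9, 27.6], 101.5)]
scene 75 [([204.5, 189.1], [14.1, 19.1], 209.0), ([400.3, 168.3], [13.5, 19.8], 208.0), ([331.2, 161.4], [13.4, 19.1], 199.0), ([102.6, 91.8], [13.3, 100.5], 840.5), ([40.0, 73.5], [12.3, 31.4], 250.0), ([117.6, 43.9], [7.9, 154.3], 807.0)]
scene 90 [([428.7, 404.7], [18.3, 31.0], 328.0), ([413.6, 72.9], [6.6, 43.8], 169.0), ([386.6, 52.3], [28.0, 46.8], 716.5), ([376.1, 23.7], [16.5, 29.1], 337.0), ([358.1, 39.7], [22.9, 52.7], 565.5), ([102.2, 92.2], [11.8, 91.2], 595.5), ([39.4, 74.2], [11.4, 26.0], 203.0), ([118.6, 43.6], [7.4, 145.6], 731.5)]
side 45 []
side 60 [([190.4, 291.1], [22.6, 27.8], 490.5), ([268.6, 251.1], [20.2, 25.6], 405.5), ([165.2, 139.2], [18.3, 47.6], 629.5)]
side 75 [([190.2, 291.1], [21.8, 27.1], 462.0), ([268.4, 251.1], [19.8, 24.7], 381.0), ([354.4, 178.9], [13.9, 20.7], 224.5)]
side 90 [([190.2, 291.1], [21.5, 26.6], 447.5), ([268.5, 251.3], [19.1, 24.2], 360.5), ([354.3, 178.8], [13.8, 20.0], 215.0)]
```

Run:
```python
from h import *; from rig import camera_params
a,b=camera_params("scene"),camera_params("side")
P={}
for n,u,v in (("jar",(204.5,189.1),(354.4,178.9)),("R",(331.3,161.4),(268.5,251.1)),("L",(400.2,168.4),(190.3,291.1))):
    P[n],e=tri(a,u,b,v); print(n,P[n].round(4),round(e,4))
d=P["L"]-P["R"]; print(np.linalg.norm(d),"shelf yaw",np.degrees(np.arctan2(-d[0],d[1])),"mid",(P["L"]+P["R"])/2)
# caddy front right corners from crop pixels (scene crop/4+offset): wall top corners
for n,p,q,off in (("scene",a,[(60,195),(183,235),(222,135)],(175,170)),):
    pts=[plane(p,(x/4+off[0],y/4+off[1]),0.034) for x,y in q]
    print([x.round(4)[:2] for x in pts],[np.linalg.norm(pts[i]-pts[i+1]) for i in(0,1)],[np.degrees(np.arctan2(*(pts[i+1]-pts[i])[[1,0]])) for i in (0,1)])
q=[(130,158),(202,237),(318,188)]
pts=[plane(b,((x)/4+295,y/4+165),0.034) for x,y in q]
print([x.round(4)[:2] for x in pts],[np.linalg.norm(pts[i]-pts[i+1]) for i in(0,1)],[np.degrees(np.arctan2(*(pts[i+1]-pts[i])[[1,0]])) for i in (0,1)])
from rig import get_obs
o=get_obs(); c=camera_params("wrist");K,R,t=KRT(c)
C=-R.T@t; print("cam in tool",o["eef_rot"].T@(C-o["position"]),"\n",o["eef_rot"].T@R.T)
```

```text
jar [ 0.561  -0.1884  0.1246] 0.0004
R [0.5214 0.1314 0.1639] 0.0008
L [0.5541 0.2968 0.1638] 0.0012
0.16853798102251877 shelf yaw -11.173677973713357 mid [0.53775557 0.21411952 0.16383478]
[array([ 0.5862, -0.2397]), array([ 0.6224, -0.1568]), array([ 0.5421, -0.1332])] [np.float64(0.09052576958654199), np.float64(0.08369785188570229)] [np.float64(66.43596154135408), np.float64(163.62597402339006)]
[array([ 0.6044, -0.1503]), array([ 0.5287, -0.1303]), array([ 0.5044, -0.2134])] [np.float64(0.07832563750589332), np.float64(0.08652777959218667)] [np.float64(165.1987173790737), np.float64(-106.26608156993387)]
cam in tool [ 0.08203421  0.00087173 -0.14284582] 
 [[-7.36403244e-04 -9.47698008e-01 -3.19167580e-01]
 [ 9.99999511e-01 -4.87352656e-04 -8.60174280e-04]
 [ 6.59638284e-04 -3.19168058e-01  9.47697903e-01]]
```

Emit:
servo_tool:
  increments:
    - {"dp":[0.68,-0.386,-0.05],"angular":[0,0,0],"grip":1}
    - {"dp":[0.68,-0.386,-0.05],"angular":[0,0,0],"grip":1}
    - {"dp":[0.68,-0.386,-0.05],"angular":[0,0,0],"grip":1}
    - {"dp":[0.68,-0.386,-0.05],"angular":[0,0,0],"grip":1}
    - {"dp":[0.68,-0.386,-0.05],"angular":[0,0,0],"grip":1}
    - {"dp":[0.68,-0.386,-0.05],"angular":[0,0,0],"grip":1}
    - {"dp":[0.68,-0.386,-0.05],"angular":[0,0,0],"grip":1}
    - {"dp":[0.68,-0.386,-0.05],"angular":[0,0,0],"grip":1}
    - {"dp":[0.68,-0.386,-0.05],"angular":[0,0,0],"grip":1}
    - {"dp":[0.68,-0.386,-0.05],"angular":[0,0,0],"grip":1}
    - {"dp":[0.68,-0.386,-0.05],"angular":[0,0,0],"grip":1}
    - {"dp":[0.68,-0.386,-0.05],"angular":[0,0,0],"grip":1}
    - {"dp":[0.68,-0.386,-0.05],"angular":[0,0,0],"grip":1}
    - {"dp":[0.68,-0.386,-0.05],"angular":[0,0,0],"grip":1}
    - {"dp":[0.68,-0.386,-0.05],"angular":[0,0,0],"grip":1}
    - {"dp":[0.68,-0.386,-0.05],"angular":[0,0,0],"grip":1}
    - {"dp":[0,0,0],"angular":[0,0,0],"grip":1}
    - {"dp":[0,0,0],"angular":[0,0,0],"grip":1}
    - {"dp":[0,0,0],"angular":[0,0,0],"grip":1}

```text
t: 1.73
position: [0.5621, -0.1879, 0.2629]
eef_rot: [[0.911, 0.413, -0.001], [0.413, -0.911, -0.001], [-0.001, 0.0, -1.0]]
ft_force: [0.3, -0.3, 0.3]
grip_width: 0.0854
grip_force: 0.0
```

Run:
```python
from rig import *; import cv2
o=get_obs(); print(o["position"],o["joint_pos"].round(1),o["eef_rot"].round(3))
cv2.imwrite("pics/w1.png",snapshot("wrist"))
```

```text
[ 0.56214404 -0.18790994  0.26287862] [ 21.   23.7  -9.2  94.8   4.2  61.9 -55.1] [[ 0.911  0.413 -0.001]
 [ 0.413 -0.911 -0.001]
 [-0.001  0.    -1.   ]]
```

View pics/w1.png

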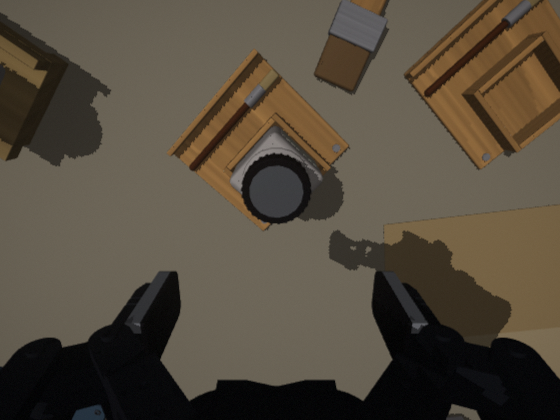

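The lid is centred near (276,187), and the caddy's base corners are near (258,52), (350,147) and (265,230). I'll measure the lid, scene against wrist, and the caddy's yaw.

Run:
```python
from h import *; from rig import *
im=cv2.imread("pics/w1.png");w=camera_params("wrist");a=camera_params("scene");b=camera_params("side")
g=cv2.cvtColor(im,cv2.COLOR_BGR2GRAY)
D=[(e,A) for t in (30,35,40,50) for e,A in discs(im,t,800) if A<4000]; 
for e,A in D: print(np.round(e[0],1),np.round(e[1],1),A)
e=D[-1][0]
for p,u in((a,(204.5,189.1)),(b,(354.4,178.9))): print(tri(p,u,w,e[0]))
q=[(258,52),(350,147),(265,230)]
pts=[plane(w,u,.008) for u in q]
for i in(0,1):
    d=pts[i+1]-pts[i]; print(np.linalg.norm(d),np.degrees(np.arctan2(d[1],d[0])))
# edge fit: wood mask in HSV, biggest quad near jar
hsv=cv2.cvtColor(im,cv2.COLOR_BGR2HSV)
m=((hsv[...,0]<18)&(hsv[...,1]>90)&(hsv[...,2]>60)).astype(np.uint8)*255
cs,_=cv2.findContours(m,cv2.RETR_EXTERNAL,cv2.CHAIN_APPROX_NONE)
for c in cs:
    if cv2.contourArea(c)>3000 : print(cv2.approxPolyDP(c,5,True)[:,0].tolist())
```

```text
[275.9 191.2] [53.7 55.6] 2340.5
[275.8 191.1] [53.3 55.2] 2309.5
[275.7 191.2] [53.1 54.8] 2280.0
[275.8 191.2] [52.  54.1] 2207.0
(array([ 0.56344653, -0.18815964,  0.12730818]), np.float64(0.0009495913517652995))
(array([ 0.56207875, -0.18947916,  0.12323214]), np.float64(0.0009840434117257533))
0.14734433116992995 -109.56358169928966
0.1459379578191677 160.5226154697605
[[279, 75], [280, 82], [194, 171], [262, 230], [270, 224], [251, 214], [229, 178], [272, 125], [320, 164], [322, 174], [348, 146]]
[[255, 49], [169, 155], [176, 149], [189, 167], [273, 68], [258, 56], [262, 61], [253, 62], [213, 110], [217, 114], [210, 112], [177, 148]]
[[547, 0], [429, 97], [424, 91], [522, 0], [496, 7], [497, 0], [481, 1], [404, 73], [479, 168], [504, 150], [463, 93], [476, 97], [516, 152], [559, 118], [559, 91], [529, 54], [544, 39], [559, 62], [559, 18]]
```

Caddy yaw is about -19.5°, and the lid top is at (0.5625, -0.1885, 0.125), which fits 8 + 114 + 3 to 5 mm undone. Turning clockwise lowers joint 7, so I'll wind it back first.

Emit:
servo_tool:
  increments:
    - {"dp":[0,0,0],"angular":[0,0,-1],"grip":1}
    - {"dp":[0,0,0],"angular":[0,0,-1],"grip":1}
    - {"dp":[0,0,0],"angular":[0,0,-1],"grip":1}
    - {"dp":[0,0,0],"angular":[0,0,-1],"grip":1}
    - {"dp":[0,0,0],"angular":[0,0,-1],"grip":1}
    - {"dp":[0,0,0],"angular":[0,0,-1],"grip":1}
    - {"dp":[0,0,0],"angular":[0,0,-1],"grip":1}
    - {"dp":[0,0,0],"angular":[0,0,-1],"grip":1}
    - {"dp":[0,0,0],"angular":[0,0,-1],"grip":1}
    - {"dp":[0,0,0],"angular":[0,0,-1],"grip":1}
    - {"dp":[0,0,0],"angular":[0,0,-1],"grip":1}
    - {"dp":[0,0,0],"angular":[0,0,-1],"grip":1}
    - {"dp":[0,0,0],"angular":[0,0,-1],"grip":1}
    - {"dp":[0,0,0],"angular":[0,0,-1],"grip":1}
    - {"dp":[0,0,0],"angular":[0,0,-1],"grip":1}
    - {"dp":[0,0,0],"angular":[0,0,-1],"grip":1}
    - {"dp":[0,0,0],"angular":[0,0,-1],"grip":1}
    - {"dp":[0,0,0],"angular":[0,0,-1],"grip":1}
    - {"dp":[0,0,0],"angular":[0,0,-1],"grip":1}
    - {"dp":[0,0,0],"angular":[0,0,-1],"grip":1}

```text
t: 3.45
position: [0.5617, -0.1893, 0.263]
eef_rot: [[-0.951, 0.308, -0.001], [0.308, 0.951, -0.001], [0.001, -0.001, -1.0]]
ft_force: [-0.2, 0.8, 0.1]
grip_width: 0.0851
grip_force: 0.0
```

Emit:
servo_tool:
  increments:
    - {"dp":[0,0,0],"angular":[0,0,-1],"grip":1}
    - {"dp":[0,0,0],"angular":[0,0,-1],"grip":1}
    - {"dp":[0,0,0],"angular":[0,0,-1],"grip":1}
    - {"dp":[0,0,0],"angular":[0,0,-1],"grip":1}
    - {"dp":[0,0,0],"angular":[0,0,-1],"grip":1}
    - {"dp":[0,0,0],"angular":[0,0,-1],"grip":1}
    - {"dp":[0,0,0],"angular":[0,0,-1],"grip":1}
    - {"dp":[0,0,0],"angular":[0,0,0],"grip":1}
    - {"dp":[0,0,0],"angular":[0,0,0],"grip":1}
    - {"dp":[0,0,0],"angular":[0,0,0],"grip":1}

```text
t: 4.28
position: [0.5623, -0.1882, 0.2631]
eef_rot: [[-0.868, -0.496, -0.001], [-0.496, 0.868, -0.0], [0.001, -0.0, -1.0]]
ft_force: [-0.3, -0.5, 0.3]
grip_width: 0.0858
grip_force: 0.0
```

Run:
```python
from h import *; from rig import *
o=get_obs(); print(o["position"],o["joint_pos"].round(1),o["eef_rot"].round(3))
w=camera_params("wrist");im=snapshot("wrist");cv2.imwrite("pics/w2.png",im)
w1=camera_params("scene")
for t in (35,50):
  for e,A in discs(im,t,800):
    if A<4000: print(np.round(e[0],1),np.round(e[1],1),A,tri(w1,(204.5,189.1),w,e[0]),plane(w,e[0],.125))
```

```text
[ 0.56226371 -0.18816602  0.26312145] [ 47.9  30.9 -47.8  93.2  24.5  66.9 114.2] [[-0.868 -0.496 -0.001]
 [-0.496  0.868 -0.   ]
 [ 0.001 -0.    -1.   ]]
[276.  192.8] [53.  55.2] 2294.0 (array([ 0.56227864, -0.18833184,  0.12579373]), np.float64(0.0007009327139414232)) [ 0.56258324 -0.18855153  0.125     ]
[276.  192.8] [52.1 54.2] 2214.0 (array([ 0.56233855, -0.18834274,  0.12585539]), np.float64(0.0007519377239182156)) [ 0.56266651 -0.18857794  0.125     ]
```

Lid top is at (0.5624, -0.1884, 0.1258), in agreement across three views. I'll descend to TCP z ≈ 0.096 and grip.

Emit:
servo_tool:
  increments:
    - {"dp":[0,0,0.6],"angular":[0,0,0],"grip":1}
    - {"dp":[0,0,0.6],"angular":[0,0,0],"grip":1}
    - {"dp":[0,0,0.6],"angular":[0,0,0],"grip":1}
    - {"dp":[0,0,0.6],"angular":[0,0,0],"grip":1}
    - {"dp":[0,0,0.6],"angular":[0,0,0],"grip":1}
    - {"dp":[0,0,0.5],"angular":[0,0,0],"grip":1}
    - {"dp":[0,0,0.3],"angular":[0,0,0],"grip":1}
    - {"dp":[0,0,0.2],"angular":[0,0,0],"grip":1}
    - {"dp":[0,0,0.18],"angular":[0,0,0],"grip":1}
    - {"dp":[0,0,0],"angular":[0,0,0],"grip":1}
    - {"dp":[0,0,0],"angular":[0,0,0],"grip":1}
    - {"dp":[0,0,0],"angular":[0,0,0],"grip":1}

```text
t: 5.33
position: [0.5635, -0.1873, 0.0971]
eef_rot: [[-0.866, -0.5, 0.002], [-0.5, 0.866, -0.0], [-0.001, -0.001, -1.0]]
ft_force: [0.4, -0.7, -0.1]
grip_width: 0.0854
grip_force: 0.0
```

Emit:
servo_tool:
  increments:
    - {"dp":[0,0,0],"angular":[0,0,0],"grip":0}
    - {"dp":[0,0,0],"angular":[0,0,0],"grip":0}
    - {"dp":[0,0,0],"angular":[0,0,0],"grip":0}
    - {"dp":[0,0,0],"angular":[0,0,0],"grip":0}
    - {"dp":[0,0,0],"angular":[0,0,0],"grip":0}
    - {"dp":[0,0,0],"angular":[0,0,0],"grip":0}
    - {"dp":[0,0,0],"angular":[0,0,0],"grip":0}
    - {"dp":[0,0,0],"angular":[0,0,0],"grip":0}

```text
t: 6.0
position: [0.5633, -0.1875, 0.097]
eef_rot: [[-0.866, -0.5, 0.001], [-0.5, 0.866, -0.001], [-0.001, -0.001, -1.0]]
ft_force: [-1.5, -1.1, 5.5]
grip_width: 0.0583
grip_force: 62.9
```

Run:
```python
from rig import *
o=get_obs(); print(o["position"],o["joint_pos"].round(1),o["ft_force"].round(2),o["ft_torque"].round(3),o["grip_width"])
```

```text
[ 0.56327404 -0.18752067  0.09703849] [ 43.   41.9 -40.9 100.5  34.5  50.7 106.8] [-1.5  -1.13  5.49] [-0.094  0.242  0.004] 0.058282777993049165
```

Emit:
servo_tool:
  increments:
    - {"dp":[0,0,0.003],"angular":[0,0,0.9],"grip":0}
    - {"dp":[0,0,0.003],"angular":[0,0,0.9],"grip":0}
    - {"dp":[0,0,0.003],"angular":[0,0,0.9],"grip":0}
    - {"dp":[0,0,0.003],"angular":[0,0,0.9],"grip":0}
    - {"dp":[0,0,0.003],"angular":[0,0,0.9],"grip":0}
    - {"dp":[0,0,0.003],"angular":[0,0,0.9],"grip":0}
    - {"dp":[0,0,0.003],"angular":[0,0,0.9],"grip":0}
    - {"dp":[0,0,0.003],"angular":[0,0,0.9],"grip":0}
    - {"dp":[0,0,0.003],"angular":[0,0,0.9],"grip":0}
    - {"dp":[0,0,0.003],"angular":[0,0,0.9],"grip":0}
    - {"dp":[0,0,0.003],"angular":[0,0,0.9],"grip":0}
    - {"dp":[0,0,0.003],"angular":[0,0,0.9],"grip":0}
    - {"dp":[0,0,0.003],"angular":[0,0,0.9],"grip":0}
    - {"dp":[0,0,0.003],"angular":[0,0,0.9],"grip":0}
    - {"dp":[0,0,0.003],"angular":[0,0,0.9],"grip":0}
    - {"dp":[0,0,0.003],"angular":[0,0,0.9],"grip":0}
    - {"dp":[0,0,0],"angular":[0,0,0],"grip":0}
    - {"dp":[0,0,0],"angular":[0,0,0],"grip":0}

```text
t: 7.5
position: [0.5634, -0.1878, 0.0949]
eef_rot: [[-0.362, 0.932, 0.001], [0.932, 0.362, -0.001], [-0.002, 0.001, -1.0]]
ft_force: [0.5, -2.5, 5.9]
grip_width: 0.0583
grip_force: 63.4
```

Run:
```python
from rig import *
o=get_obs(); print(o["position"],o["joint_pos"].round(1),o["ft_force"].round(2),o["ft_torque"].round(3),o["grip_width"])
```

```text
[ 0.56341086 -0.18775698  0.09490829] [ 26.9  36.5 -17.5 101.6  15.   44.1  23. ] [ 0.49 -2.47  5.9 ] [-0.463  0.144 -0.067] 0.05834692402621188
```

Emit:
servo_tool:
  increments:
    - {"dp":[0,0,0.003],"angular":[0,0,0.7],"grip":0}
    - {"dp":[0,0,0.003],"angular":[0,0,0.7],"grip":0}
    - {"dp":[0,0,0.003],"angular":[0,0,0.7],"grip":0}
    - {"dp":[0,0,0.003],"angular":[0,0,0.7],"grip":0}
    - {"dp":[0,0,0.003],"angular":[0,0,0.7],"grip":0}
    - {"dp":[0,0,0.003],"angular":[0,0,0.7],"grip":0}
    - {"dp":[0,0,0],"angular":[0,0,0],"grip":0}

```text
t: 8.08
position: [0.5632, -0.1878, 0.0942]
eef_rot: [[0.138, 0.99, 0.001], [0.99, -0.138, -0.001], [-0.001, 0.001, -1.0]]
ft_force: [-1.4, -1.7, 6.3]
grip_width: 0.0585
grip_force: 63.6
```

```bash
cat > st.py <<'E'
from rig import *
import numpy as np
o=get_obs(); R=o["eef_rot"]; print(o["t"],o["position"].round(4),"yaw",np.degrees(np.arctan2(R[1,0],R[0,0])).round(2),o["joint_pos"].round(1),o["ft_force"].round(2),o["ft_torque"].round(3),o["grip_width"].round(4),o["grip_force"])
E
python3 st.py
```

```text
Traceback (most recent call last):
  File "st.py", line 3, in <module>
    o=get_obs(); R=o["eef_rot"]; print(o["t"],o["position"].round(4),"yaw",np.degrees(np.arctan2(R[1,0],R[0,0])).round(2),o["joint_pos"].round(1),o["ft_force"].round(2),o["ft_torque"].round(3),o["grip_width"].round(4),o["grip_force"])
                                                                                                                                                                                                 ^^^^^^^^^^^^^^^^^^^^^
AttributeError: 'float' object has no attribute 'round'
```

Emit:
servo_tool:
  increments:
    - {"dp":[0,0,0.003],"angular":[0,0,0.7],"grip":0}
    - {"dp":[0,0,0.003],"angular":[0,0,0.7],"grip":0}
    - {"dp":[0,0,0.003],"angular":[0,0,0.7],"grip":0}
    - {"dp":[0,0,0.003],"angular":[0,0,0.7],"grip":0}
    - {"dp":[0,0,0],"angular":[0,0,0],"grip":0}

```text
t: 8.5
position: [0.5626, -0.1879, 0.0936]
eef_rot: [[0.455, 0.891, -0.0], [0.891, -0.455, -0.001], [-0.001, 0.0, -1.0]]
ft_force: [-2.3, -1.8, 7.8]
grip_width: 0.0584
grip_force: 63.9
```

```bash
sed -i 's/o\["grip_width"\].round(4)/o["grip_width"]/' st.py; python3 st.py
```

```text
8.5 [ 0.5626 -0.1879  0.0936] yaw 62.94 [ 18.   35.5  -5.4 102.2   4.7  42.5 -16.9] [-2.29 -1.81  7.81] [-0.432  0.681  0.572] 0.058438031948481045 63.86619687080383
```

Emit:
servo_tool:
  increments:
    - {"dp":[0,0,0],"angular":[0,0,0.6],"grip":0}
    - {"dp":[0,0,0],"angular":[0,0,0.6],"grip":0}
    - {"dp":[0,0,0],"angular":[0,0,0],"grip":0}

```text
t: 8.75
position: [0.5636, -0.1878, 0.0937]
eef_rot: [[0.573, 0.82, 0.001], [0.82, -0.573, -0.003], [-0.001, 0.003, -1.0]]
ft_force: [0.2, -2.8, 6.2]
grip_width: 0.0583
grip_force: 63.7
```

```bash
python3 st.py
```

```text
8.75 [ 0.5636 -0.1878  0.0937] yaw 55.06 [ 16.5  35.4  -3.4 102.3   3.1  42.3 -23.5] [ 0.22 -2.8   6.19] [-0.677  0.128  2.303] 0.058304845230236144 63.656333684921265
```

A torque of 2.3 N m after 2.6 rad, with a 3.3 mm descent, means the stop is reached. I'll release, turn to align with the jar's y axis so the fingers end up across the row, and regrip.

Emit:
servo_tool:
  increments:
    - {"dp":[0,0,0],"angular":[0,0,0],"grip":0}
    - {"dp":[0,0,0],"angular":[0,0,0],"grip":0}
    - {"dp":[0,0,0],"angular":[0,0,0],"grip":1}
    - {"dp":[0,0,0],"angular":[0,0,0],"grip":1}
    - {"dp":[0,0,0],"angular":[0,0,0],"grip":1}
    - {"dp":[0,0,0],"angular":[0,0,0],"grip":1}
    - {"dp":[0,0,0],"angular":[0,0,-0.8],"grip":1}
    - {"dp":[0,0,0],"angular":[0,0,-0.8],"grip":1}
    - {"dp":[0,0,0],"angular":[0,0,-0.8],"grip":1}
    - {"dp":[0,0,0],"angular":[0,0,0],"grip":1}
    - {"dp":[0,0,0],"angular":[0,0,0],"grip":1}

```text
t: 9.67
position: [0.5625, -0.1872, 0.0927]
eef_rot: [[0.326, 0.945, -0.0], [0.945, -0.326, 0.001], [0.0, -0.001, -1.0]]
ft_force: [-0.2, -0.3, 0.4]
grip_width: 0.0854
grip_force: 0.0
```

```bash
python3 st.py
```

```text
9.6667 [ 0.5625 -0.1872  0.0927] yaw 70.99 [ 19.6  35.7  -7.5 102.1   6.4  42.6 -10.3] [-0.17 -0.35  0.43] [-0.035 -0.018 -0.052] 0.08536219631509778 0.0
```

Emit:
servo_tool:
  increments:
    - {"dp":[-0.03,0,0],"angular":[0,0,0],"grip":1}
    - {"dp":[0,0,0],"angular":[0,0,0],"grip":0}
    - {"dp":[0,0,0],"angular":[0,0,0],"grip":0}
    - {"dp":[0,0,0],"angular":[0,0,0],"grip":0}
    - {"dp":[0,0,0],"angular":[0,0,0],"grip":0}
    - {"dp":[0,0,0],"angular":[0,0,0],"grip":0}
    - {"dp":[0,0,0],"angular":[0,0,0],"grip":0}
    - {"dp":[0,0,0],"angular":[0,0,0],"grip":0}
    - {"dp":[0,0,0],"angular":[0,0,0],"grip":0}

```text
t: 10.42
position: [0.5623, -0.1883, 0.0931]
eef_rot: [[0.323, 0.946, -0.0], [0.946, -0.323, 0.0], [-0.0, -0.0, -1.0]]
ft_force: [-2.9, 0.3, 6.7]
grip_width: 0.0585
grip_force: 63.3
```

Emit:
servo_tool:
  increments:
    - {"dp":[0,0,-0.1],"angular":[0,0,0],"grip":0}
    - {"dp":[0,0,-0.2],"angular":[0,0,0],"grip":0}
    - {"dp":[0,0,-0.2],"angular":[0,0,0],"grip":0}
    - {"dp":[0,0,-0.3],"angular":[0,0,0],"grip":0}
    - {"dp":[0,0,-0.3],"angular":[0,0,0],"grip":0}
    - {"dp":[0,0,-0.4],"angular":[0,0,0],"grip":0}
    - {"dp":[0,0,-0.4],"angular":[0,0,0],"grip":0}
    - {"dp":[0,0,-0.4],"angular":[0,0,0],"grip":0}
    - {"dp":[0,0,-0.4],"angular":[0,0,0],"grip":0}
    - {"dp":[0,0,-0.4],"angular":[0,0,0],"grip":0}
    - {"dp":[0,0,-0.4],"angular":[0,0,0],"grip":0}
    - {"dp":[0,0,-0.4],"angular":[0,0,0],"grip":0}
    - {"dp":[0,0,-0.3],"angular":[0,0,0],"grip":0}
    - {"dp":[0,0,-0.2],"angular":[0,0,0],"grip":0}
    - {"dp":[0,0,-0.1],"angular":[0,0,0],"grip":0}
    - {"dp":[0,0,0],"angular":[0,0,0],"grip":0}
    - {"dp":[0,0,0],"angular":[0,0,0],"grip":0}

```text
t: 11.83
position: [0.562, -0.1882, 0.2725]
eef_rot: [[0.323, 0.946, -0.001], [0.946, -0.323, 0.0], [-0.0, -0.001, -1.0]]
ft_force: [0.1, -0.3, -3.3]
grip_width: 0.0585
grip_force: 65.0
```

```bash
python3 st.py
python3 - <<'E'
from h import *; from rig import *
s=snapshot("scene");d=snapshot("side");w=snapshot("wrist")
for n,i in zip(("s2","d2","w3"),(s,d,w)): cv2.imwrite(f"pics/{n}.png",i)
c=lambda im,x,y,w,h,f:cv2.resize(im[y:y+h,x:x+w],None,fx=f,fy=f,interpolation=cv2.INTER_CUBIC)
K,R,t=KRT(camera_params("scene")); p=np.array(get_obs()["position"])-[0,0,.05]
u=K@(R@p+t); u=(u[:2]/u[2]).astype(int); K,R,t=KRT(camera_params("side")); v=K@(R@p+t); v=(v[:2]/v[2]).astype(int); print(u,v)
cr=np.hstack([c(s,u[0]-50,u[1]-50,100,100,3),c(d,v[0]-60,max(v[1]-60,0),100,100,3)])
cr=cv2.copyMakeBorder(cr,0,0,0,0,0)
wv=cv2.resize(w,(400,300)); wv=cv2.copyMakeBorder(wv,0,0,0,cr.shape[1]-400,0)
cv2.imwrite("pics/v2.png",np.vstack([cr,wv]))
E
```

```text
11.8333 [ 0.562  -0.1882  0.2725] yaw 71.16 [20.7 23.1 -8.6 94.2  3.8 63.  -7.9] [ 0.09 -0.28 -3.25] [-0.001 -0.01   0.009] 0.05845942249878865 65.01251220703125
[197 162] [358 146]
```

View pics/v2.png

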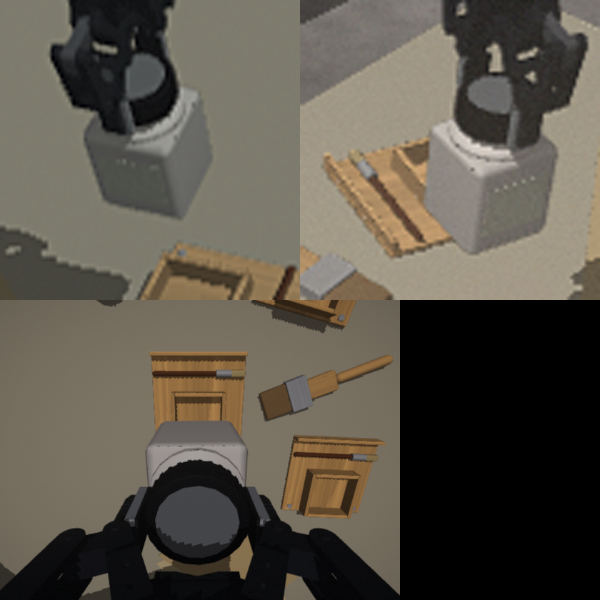

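The jar hangs upright in the grip with its body edges square to the tool, and the wrist view shows the front edge level. Now I'll carry it over the gap, turning +7.7° to the shelf's yaw.

Emit:
servo_tool:
  increments:
    - {"dp":[0,0,-0.1],"angular":[0,0,-0.56],"grip":0}
    - {"dp":[0,0,-0.1],"angular":[0,0,-0.56],"grip":0}
    - {"dp":[0.3,-0.078,0],"angular":[0,0,0],"grip":0}
    - {"dp":[0.5,-0.13,0],"angular":[0,0,0],"grip":0}
    - {"dp":[0.6,-0.157,0],"angular":[0,0,0],"grip":0}
    - {"dp":[0.6,-0.157,0],"angular":[0,0,0],"grip":0}
    - {"dp":[0.6,-0.157,0],"angular":[0,0,0],"grip":0}
    - {"dp":[0.6,-0.157,0],"angular":[0,0,0],"grip":0}
    - {"dp":[0.6,-0.157,0],"angular":[0,0,0],"grip":0}
    - {"dp":[0.6,-0.157,0],"angular":[0,0,0],"grip":0}
    - {"dp":[0.6,-0.157,0],"angular":[0,0,0],"grip":0}
    - {"dp":[0.6,-0.157,0],"angular":[0,0,0],"grip":0}
    - {"dp":[0.6,-0.157,0],"angular":[0,0,0],"grip":0}
    - {"dp":[0.6,-0.157,0],"angular":[0,0,0],"grip":0}
    - {"dp":[0.6,-0.157,0],"angular":[0,0,0],"grip":0}
    - {"dp":[0.6,-0.157,0],"angular":[0,0,0],"grip":0}
    - {"dp":[0.6,-0.157,0],"angular":[0,0,0],"grip":0}
    - {"dp":[0.6,-0.157,0],"angular":[0,0,0],"grip":0}
    - {"dp":[0.35,-0.091,0],"angular":[0,0,0],"grip":0}
    - {"dp":[0.2,-0.052,0],"angular":[0,0,0],"grip":0}

```text
t: 13.65
position: [0.536, 0.2178, 0.2804]
eef_rot: [[0.191, 0.982, -0.001], [0.982, -0.191, 0.001], [0.001, -0.002, -1.0]]
ft_force: [-1.1, 1.1, -3.0]
grip_width: 0.0583
grip_force: 65.0
```

Emit:
servo_tool:
  increments:
    - {"dp":[0,0,0],"angular":[0,0,0],"grip":0}
    - {"dp":[0,0,0],"angular":[0,0,0],"grip":0}
    - {"dp":[0,0,0],"angular":[0,0,0],"grip":0}

```text
t: 13.9
position: [0.538, 0.2123, 0.2807]
eef_rot: [[0.196, 0.981, -0.0], [0.981, -0.196, -0.001], [-0.001, -0.0, -1.0]]
ft_force: [0.3, 0.7, -4.2]
grip_width: 0.0586
grip_force: 65.0
```

```bash
python3 st.py
python3 - <<'E'
from h import *; from rig import *
w=camera_params("wrist");im=snapshot("wrist");cv2.imwrite("pics/w4.png",im)
for t in (35,50):
  for e,A in discs(im,t,300):
    if A<9000: print(np.round(e[0],1),np.round(e[1],1),A,plane(w,e[0],.164))
E
```

```text
13.9 [0.538  0.2123 0.2807] yaw 78.71 [-11.2  22.2 -19.4  95.3   8.1  63.9 -44.2] [ 0.32  0.68 -4.19] [-0.004 -0.071  0.01 ] 0.0586351513671808 64.97731447219849
[338.5 351.7] [31.6 42.9] 749.5 [0.56672999 0.05165211 0.164     ]
[264.8 363.3] [ 59.1 150.5] 3239.0 [0.49527309 0.05188679 0.164     ]
[275.1 303.8] [ 86.2 119.9] 8022.0 [0.51818598 0.11550987 0.164     ]
[276.7  85.3] [66. 70.] 3625.5 [0.55581197 0.2966524  0.164     ]
[324.5 375.9] [21.  59.6] 748.5 [0.54928449 0.02537815 0.164     ]
[338.7 351.7] [30.6 41.9] 723.5 [0.56695937 0.05160863 0.164     ]
[242.4 360.6] [ 58.9 102.6] 2190.5 [0.47493842 0.05924313 0.164     ]
[275.1 303.9] [ 85.1 118.8] 7860.5 [0.51819449 0.1155015  0.164     ]
[276.5  85.3] [65.1 69.3] 3537.5 [0.55564623 0.29667742 0.164     ]
```

View pics/w4.png

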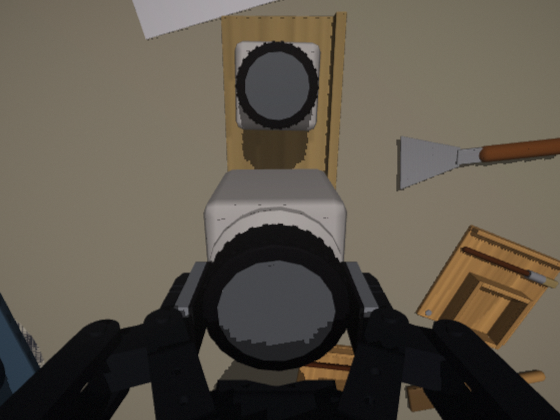

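The right-hand lip, the neighbour jar's sides and the held jar's edge (row ~170) are all parallel, and lid L at (276,85) gives (0.5557, 0.2967), which agrees with the stereo. The gap is at (0.5386, 0.2142). I'll descend to about 9 mm above the board.

Emit:
servo_tool:
  increments:
    - {"dp":[0.05,0,0.2],"angular":[0,0,0],"grip":0}
    - {"dp":[0,0,0.3],"angular":[0,0,0],"grip":0}
    - {"dp":[0,0,0.3],"angular":[0,0,0],"grip":0}
    - {"dp":[0,0,0.3],"angular":[0,0,0],"grip":0}
    - {"dp":[0,0,0.3],"angular":[0,0,0],"grip":0}
    - {"dp":[0,0,0.3],"angular":[0,0,0],"grip":0}
    - {"dp":[0,0,0.3],"angular":[0,0,0],"grip":0}
    - {"dp":[0,0,0.3],"angular":[0,0,0],"grip":0}
    - {"dp":[0,0,0.3],"angular":[0,0,0],"grip":0}
    - {"dp":[0,0,0.3],"angular":[0,0,0],"grip":0}
    - {"dp":[0,0,0.2],"angular":[0,0,0],"grip":0}
    - {"dp":[0,0,0.2],"angular":[0,0,0],"grip":0}
    - {"dp":[0,0,0.1],"angular":[0,0,0],"grip":0}
    - {"dp":[0,0,0],"angular":[0,0,0],"grip":0}
    - {"dp":[0,0,0],"angular":[0,0,0],"grip":0}
    - {"dp":[0,0,0],"angular":[0,0,0],"grip":0}

```text
t: 15.28
position: [0.5386, 0.2162, 0.1456]
eef_rot: [[0.193, 0.981, 0.001], [0.981, -0.193, 0.001], [0.001, 0.001, -1.0]]
ft_force: [0.8, 0.1, -3.3]
grip_width: 0.0582
grip_force: 65.0
```

```bash
python3 st.py
```

```text
15.2833 [0.5386 0.2162 0.1456] yaw 78.85 [-13.   31.2 -17.7 102.2  12.2  48.4 -47.7] [ 0.78  0.06 -3.31] [ 0.09  -0.037  0.033] 0.058241285601749855 65.0085997581482
```

Emit:
servo_tool:
  increments:
    - {"dp":[-0.04,0,0.05],"angular":[0,0,0],"grip":0}
    - {"dp":[0,0,0.05],"angular":[0,0,0],"grip":0}
    - {"dp":[0,0,0.05],"angular":[0,0,0],"grip":0}
    - {"dp":[0,0,0.04],"angular":[0,0,0],"grip":0}
    - {"dp":[0,0,0.02],"angular":[0,0,0],"grip":0}
    - {"dp":[0,0,0.02],"angular":[0,0,0],"grip":0}
    - {"dp":[0,0,0],"angular":[0,0,0],"grip":0}
    - {"dp":[0,0,0],"angular":[0,0,0],"grip":0}

```text
t: 15.95
position: [0.5379, 0.2145, 0.1358]
eef_rot: [[0.193, 0.981, 0.0], [0.981, -0.193, 0.0], [0.0, 0.0, -1.0]]
ft_force: [-0.4, 1.0, -2.6]
grip_width: 0.0581
grip_force: 65.0
```

```bash
python3 st.py
```

```text
15.95 [0.5379 0.2145 0.1358] yaw 78.86 [-13.1  31.9 -17.5 102.7  12.5  47.3 -47.8] [-0.36  0.97 -2.57] [ 0.025 -0.005  0.007] 0.058057055432806114 65.00397562980652
```

Almost down. I'll lower gently until the force changes.

Emit:
servo_tool:
  increments:
    - {"dp":[0,0,0.015],"angular":[0,0,0],"grip":0}
    - {"dp":[0,0,0.015],"angular":[0,0,0],"grip":0}
    - {"dp":[0,0,0.01],"angular":[0,0,0],"grip":0}
    - {"dp":[0,0,0],"angular":[0,0,0],"grip":0}
    - {"dp":[0,0,0],"angular":[0,0,0],"grip":0}

```text
t: 16.37
position: [0.5379, 0.2146, 0.135]
eef_rot: [[0.193, 0.981, 0.0], [0.981, -0.193, 0.0], [0.0, 0.0, -1.0]]
ft_force: [-2.6, -1.0, 5.5]
grip_width: 0.0584
grip_force: 65.6
```

```bash
python3 st.py
```

```text
16.3667 [0.5379 0.2146 0.135 ] yaw 78.86 [-13.1  31.9 -17.5 102.7  12.5  47.2 -47.8] [-2.57 -1.05  5.53] [-0.303  0.707  0.029] 0.058362180441943474 65.5572760105133
```

Contact: about 9 N at the expected height. I'll release, then retreat straight up.

Emit:
servo_tool:
  increments:
    - {"dp":[0,0,0],"angular":[0,0,0],"grip":1}
    - {"dp":[0,0,0],"angular":[0,0,0],"grip":1}
    - {"dp":[0,0,0],"angular":[0,0,0],"grip":1}
    - {"dp":[0,0,0],"angular":[0,0,0],"grip":1}
    - {"dp":[0,0,0],"angular":[0,0,0],"grip":1}
    - {"dp":[0,0,-0.1],"angular":[0,0,0],"grip":1}
    - {"dp":[0,0,-0.2],"angular":[0,0,0],"grip":1}
    - {"dp":[0,0,-0.4],"angular":[0,0,0],"grip":1}
    - {"dp":[0,0,-0.6],"angular":[0,0,0],"grip":1}
    - {"dp":[0,0,-0.6],"angular":[0,0,0],"grip":1}
    - {"dp":[0,0,-0.6],"angular":[0,0,0],"grip":1}
    - {"dp":[0,0,-0.6],"angular":[0,0,0],"grip":1}
    - {"dp":[0,0,-0.4],"angular":[0,0,0],"grip":1}
    - {"dp":[0,0,0],"angular":[0,0,0],"grip":1}
    - {"dp":[0,0,0],"angular":[0,0,0],"grip":1}
    - {"dp":[0,0,0],"angular":[0,0,0],"grip":1}

```text
t: 17.7
position: [0.5373, 0.2141, 0.2736]
eef_rot: [[0.193, 0.981, -0.001], [0.981, -0.193, -0.001], [-0.001, -0.001, -1.0]]
ft_force: [0.2, -0.2, -0.3]
grip_width: 0.0853
grip_force: 0.0
```

```bash
python3 st.py
python3 - <<'E'
from h import *; from rig import *
w=camera_params("wrist");im=snapshot("wrist");cv2.imwrite("pics/w5.png",im)
for e,A in discs(im,40,1000):
    if A<9000: print(np.round(e[0],1),np.round(e[1],1),A,plane(w,e[0],.164))
d=snapshot("side");b=camera_params("side")
s=snapshot("scene");a=camera_params("scene")
for n,i,p in(("side",d,b),("scene",s,a)):
  for e,A in discs(i,65,150):
    if A<900: print(n,np.round(e[0],1),A,plane(p,e[0],.164))
E
```

```text
17.7 [0.5373 0.2141 0.2736] yaw 78.85 [-11.3  22.6 -19.5  95.8   8.3  63.1 -44.4] [ 0.19 -0.15 -0.32] [ 0.035 -0.019 -0.025] 0.08534415036162517 0.0
[277.2 289.3] [36.3 56.7] 1564.0 [0.52338929 0.13622186 0.164     ]
[275.6 202.7] [57.7 60.3] 2727.5 [0.53723669 0.21333053 0.164     ]
[278.4  87.7] [67.  71.2] 3740.5 [0.55574168 0.29668585 0.164     ]
side [190.3 291.1] 489.5 [0.55365996 0.29623245 0.164     ]
side [231.8 270.8] 439.5 [0.53539834 0.21295345 0.164     ]
side [268.3 251.4] 382.5 [0.52100027 0.13193224 0.164     ]
side [215.5 159.1] 203.0 [0.81432596 0.02717115 0.164     ]
side [266.5  62.8] 172.0 [ 1.06638986 -0.37792189  0.164     ]
scene [356.2 219.1] 583.5 [0.69885062 0.16500941 0.164     ]
scene [400.2 168.3] 230.5 [0.55430801 0.2973042  0.164     ]
scene [365.  164.2] 226.0 [0.53576512 0.21376361 0.164     ]
scene [333.4 161.4] 166.0 [0.52217537 0.13701057 0.164     ]
```

View pics/w5.png

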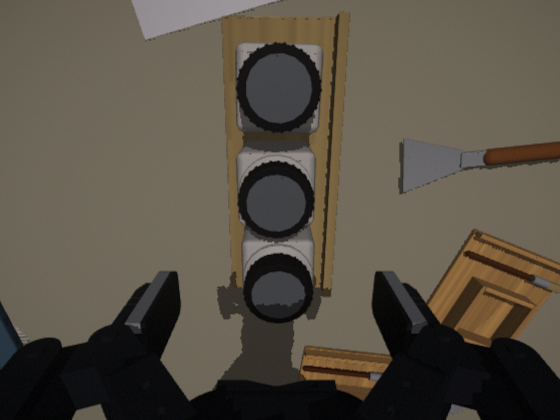

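The wrist view shows three jars in a straight, square, evenly spaced row, with lids at (278,88), (276,203) and (277,289). The jar is within about 2 mm of the middle, the neighbours are unmoved and the gripper is clear.

```bash
python3 -c "
from rig import *
print(sign_off())"
```

```text
the job is handed in; nothing more can be done
None
```

The lid was screwed to its stop in the caddy, and the jar now stands upright in the gap, about 2 mm from the middle of the row with the neighbours unmoved; the job is handed in (about 18 of 64 s used), and no verdict was returned.

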